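Shut the loaded parts case and bolt it with the sprung sleeve

ROBOT

A 7-joint arm with a two-finger parallel gripper is mounted at the origin on a cart in front of the work surface, level with it; the furniture and walls round the work are solid. World frame = base frame: x ahead of the robot, y to its left, z up, the work surface at z = 0. Lengths are in mm, angles in rad, forces in N, time in s.
With the tool pointing down it reaches from about 400 to 875 mm from the base axis. Payload 19.3 kg.
Tool frame: the origin (TCP) lies at the very end of the fingers, on their centre line; the grasp point (between the pads) lies 19 mm behind it (grip_point_offset is the z of the grasp point in the tool frame, in mm); z points along the fingers, x is the direction in which the jaws open and shut, and the axes are right-handed (so a half turn about z gives the same grasp; the last joint's range is limited). The gripper opens to 85 mm and grips with 20 to 120 N. Pads are 22 mm wide; open, the fingers measure 114 mm over their backs; the gripper's body (76 mm by 85 mm) begins 54 mm behind the grasp point. The pads swing forward as they close: fully open they stand 13 mm farther back than shut.
Start: joints at [-1.226, 0.521, -0.036, 1.599, 0.021, 1.021, -0.113], TCP at [251.896, 571.982, 231.291] pointing down, gripper open.
Joint ranges: [-2.91, 2.91], [-0.3, 2.13], [-1.5, 1.42], [0.17, 2.43], [-1.26, 4.41], [0.16, 1.93], [-2.52, 2.52]. Speed limits (rad/s): [1.89, 1.89, 2.39, 2.39, 3.01, 3.01, 3.01].

INTERFACE

Orientations are given as a 3x3 rotation matrix whose columns are the frame's x, y, z axes.
In Python, from workcell import movep, movel, goto_joints, open_gripper, clamp, wait, inverse_kinematics, read_state, camera, PlanningError, finish_job, grip_point_offset gives the robot as it stands. Calls block until the motion is done:
- movep(position, orientation): joint-space move of the TCP to a pose.
- movel(position, frame=None, max_speed=150, guard=None): straight line of the TCP; frame=None keeps the orientation; max_speed is the mean speed in mm/s. With guard (N) it stops when the force on the tool has changed by that much, and returns True; else False.
- goto_joints(angles): joint-space move.
- open_gripper() and clamp(): open the fingers fully, or close them until they stop; the grip force is fixed at half the most.
- wait(seconds).
- inverse_kinematics(position, orientation): joint angles nearest the present ones, or None.
- read_state(): the state.
- camera(name): name is "scene" or "top"; returns a dict with "image" (384x512x3 uint8, blue, green, red), "range_z" (384x512 float32, mm along the optical axis (not along the pixel's ray), 0 where there is no reading), "fx", "fy", "cx", "cy" (pixels), "cam_to_world" (4x4, takes a point from camera to world coordinates). Camera axes: x right, y up, looking along -z (the intrinsics and any distortion apply to the point x, -y, -z); pixel columns grow to the right and rows downward; lengths in mm; the calibration is good to about 2 mm. A picture is of the moment at which its call begins.
A pose or a line that the arm cannot do raises PlanningError and nothing moves.
- finish_job(): hands the job in, once; it reports no verdict.
The state is a dict: "time": time; "qpos": joint angles; "qvel": joint speeds; "joint_efforts": joint torques, N m; "eef_pos": TCP position; "tool_rot": TCP orientation; "ft_force": force on the tool from outside, world axes, zero at the start; "torque": the same for the moment, N m; "finger_gap": finger opening in mm.
Only numpy, scipy, OpenCV 4.12 (cv2) and the standard library are available. Lean on these libraries where they do the work, as an engineer would, in place of code of your own. Each camera call takes 0.05 s, during which the arm holds its last target.

TASK

The blue parts case has been loaded: shut its lid fully. Then pull up the red plunger knob on the yellow sleeve, slide the sleeve along its rail to the next hole so that its finger reaches over the lid, and let the pin drop fully home there. Finish while still holding the knob with the pin home: do not let go, and leave the other things on the bench where they are.

Things in the scene. Friction and masses are not known exactly. Their poses are not given: they have to be found in the camera images.
- fixture: aluminium base board 215 x 285 x 10 mm, fixed to the bench, that carries the blue parts case and a steel rail along the case's front. Origin on the bench under the case's centre; x points from the rail across the case to the lid's hinge (away from the robot, yaw within 0.3 rad of the world), y along rail and hinge, z up. All offsets below are in this frame. Grey feet at the rail's ends reach z = 70 mm
- lid_hinge (a point): middle of the hinge line of the blue parts case (122 x 172 x 53 mm), at x = 58, y = 0, z = 59 mm; the hinge is parallel to y. Shut, the lid covers x = -55 to 56, y = -86 to 86 mm and its top is at z = 63 mm
- case_lid (a joint): angle of the blue lid: 0 shut (level), 1.57 upright; starts open at 1.15 to 1.5 rad. A plate 7 mm thick, 172 mm wide, reaching 113 mm from the hinge. Pushed from behind towards -x it swings down; light hinge friction may hold it part way, so press it down from above near its front edge with some 6 N
- lid_front (a point): middle of the lid's front edge, 112 mm from the hinge, within 3 mm of its outer (upper) face
- sleeve (a joint): travel of the yellow sleeve (tube section 38 mm wide, 60 mm long) along the rail towards +y, m: 0 parked at y = -112 mm beside the case, 0.055 with its pin over the next hole; friction 1.5 N. Its 22 mm wide finger points to +x, reaches x = -17 mm and passes 4 mm above the shut lid (top at z = 73 mm). The pin has 2 mm play either way in a hole and locks the sleeve
- plunger (a joint): lift of the spring plunger in the sleeve, m: 0 pin fully home, 10 mm deep in a hole; the pin is clear of the rail above 0.010; 0.018 is the upper stop. A spring pushes it down with 4.5 N at 0 and 8 N at the stop; let down away from a hole the pin rests on the rail at 0.010
- pull_knob: red round pull knob of the plunger, an upright cylinder 28 mm in diameter, 30 mm high; origin at its centre, z = 110 mm with the pin home, on the pin's axis (x = -100 mm). It rises with the plunger and travels with the sleeve. Below it are a dark bushing 22 mm in diameter with its top at z = 80 mm and the sleeve's top at z = 68 mm
- next_hole (a point): centre of the mouth of the hole to which the pin is to go, in the rail's top: x = -100, y = -57, z = 63 mm, 55 mm towards +y from the parked hole. The square rail is 28 mm wide, with a row of four 13 mm holes 55 mm apart
- carton_red: bystander: loose red carton 87 x 172 x 57 mm; origin under its centre
- tape_roll: bystander: loose roll of brown tape, 108 mm in diameter, 48 mm high; origin under its centre
- label_box: bystander: loose cream box 62 x 92 x 35 mm; origin under its centre
- staple_box: bystander: loose small blue box 44 x 74 x 31 mm; origin under its centre

How it is judged:
By the outcome, as a careful person would: the job done as asked, in the order asked, and still so for the second after the job is handed in, while the arm keeps its last pose, push and grip.
It also fails if it takes over 48 s, if anything falls off the work surface, if the arm or the gripper's body presses on something with over 40 N, if the wrist force passes 120 N, or if a joint passes its speed limit or range.

## Working session

There is one attempt and no reset: what is moved stays moved. The work goes in short steps, each a Python script; the robot and the scene stay as the last script left them, time stands still between calls to the robot, and variables do not carry over. Pictures are saved under pics/ and viewed, and the job is handed in when it is done.

```bash
ls; mkdir -p pics; python3 - <<'E'
from workcell import *
import cv2,numpy as np,pickle
s=read_state();print(s['time'],s['eef_pos'],s['tool_rot'],s['finger_gap'],grip_point_offset)
for n in("scene","top"):
    c=camera(n);pickle.dump(c,open(f'{n}0.pkl','wb'));cv2.imwrite(f'pics/{n}0.png',c['image']);print(n,c['fx'],c['cx'],c['cy'],c['cam_to_world'].round(3).tolist(),[k for k in c])
E
```

```text
pics
0.0 [251.74819865 571.70872101 230.73774885] [[ 4.02979825e-01  9.15208783e-01 -3.78294363e-04]
 [ 9.15208194e-01 -4.02979996e-01 -1.04104483e-03]
 [-1.10521843e-03  7.33019630e-05 -9.99999387e-01]] 85.84685752506385 -18.700000000000003
scene 349.5221288720971 258.3973504038656 190.15949509007913 [[0.849, 0.45, -0.276, 213.245], [-0.528, 0.716, -0.457, -465.432], [-0.008, 0.534, 0.846, 1103.827], [0.0, 0.0, 0.0, 1.0]] ['image', 'range_z', 'fx', 'fy', 'cx', 'cy', 'cam_to_world']
top 471.0179900381151 249.41627299694244 196.31022487575416 [[-0.009, 0.996, -0.091, 339.358], [-1.0, -0.01, -0.004, 72.256], [-0.005, 0.091, 0.996, 2124.718], [0.0, 0.0, 0.0, 1.0]] ['image', 'range_z', 'fx', 'fy', 'cx', 'cy', 'cam_to_world']
```

View pics/scene0.png

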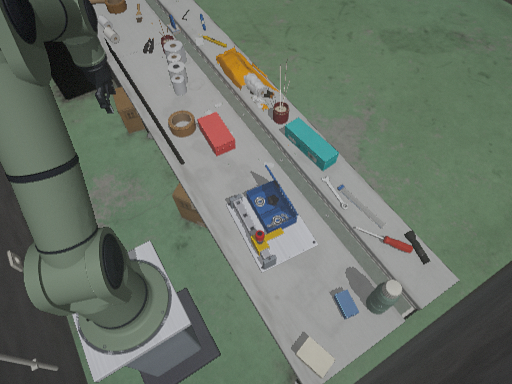

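View pics/top0.png

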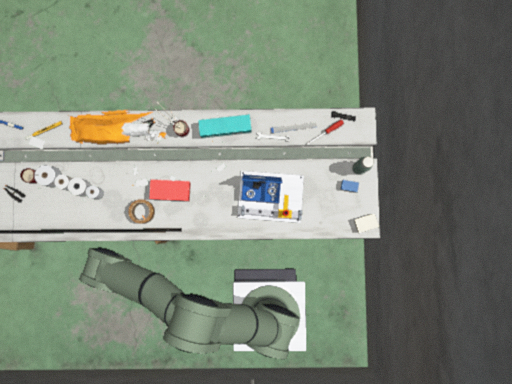

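The scene view shows the fixture around (265,215), the red knob at about (258,236) and the open blue lid near (285,200). In the top view the fixture is at about (270,197) and the knob at (285,213). Next I'll zoom in and measure.

```bash
cat > h.py <<'E'
import numpy as np,cv2,pickle
def cloud(c):
    z=c['range_z'];h,w=z.shape;u,v=np.meshgrid(np.arange(w),np.arange(h))
    P=np.stack([(u-c['cx'])/c['fx']*z,-(v-c['cy'])/c['fy']*z,-z,np.ones_like(z)],-1)
    return (P@c['cam_to_world'].T)[...,:3]
def ray(c,u,v,h):
    d=np.array([(u-c['cx'])/c['fx'],-(v-c['cy'])/c['fy'],-1.]);T=c['cam_to_world'];d=T[:3,:3]@d;o=T[:3,3]
    return o+d*(h-o[2])/d[2]
E
python3 - <<'E'
from h import *
for n,(x0,x1,y0,y1) in dict(scene=(215,330,155,280),top=(225,315,160,230)).items():
    c=pickle.load(open(n+'0.pkl','rb'));im=c['image'];P=cloud(c)
    cv2.imwrite(f'pics/{n}0z.png',cv2.resize(im[y0:y1,x0:x1],None,fx=4.8 if n=='scene' else 8,fy=4.8 if n=='scene' else 8,interpolation=cv2.INTER_CUBIC))
    hsv=cv2.cvtColor(im,cv2.COLOR_BGR2HSV);H,S,V=cv2.split(hsv)
    roi=np.zeros(H.shape,bool);roi[y0:y1,x0:x1]=1
    for nm,m in dict(red=((H<8)|(H>172))&(S>150)&(V>60),yel=(H>18)&(H<32)&(S>130),blue=(H>100)&(H<125)&(S>120)).items():
        m=m&roi;k,l,st,ce=cv2.connectedComponentsWithStats(m.astype(np.uint8))
        for i in range(1,k):
            if st[i,4]>8:
                q=P[l==i];q=q[c['range_z'][l==i]>0]
                print(n,nm,st[i],ce[i].round(1),np.percentile(q,[2,50,98],axis=0).round(0).tolist())
E
```

```text
scene red [256 231   8   9  41] [259.8 235.7] [[440.0, -87.0, 111.0], [450.0, -80.0, 124.0], [461.0, -62.0, 129.0]]
scene yel [251 228  33  27 258] [265.4 239.7] [[431.0, -101.0, 48.0], [464.0, -80.0, 72.0], [531.0, -47.0, 78.0]]
scene blue [266 165  10  15  19] [270.3 172.4] [[584.0, 49.0, 163.0], [588.0, 76.0, 168.0], [591.0, 108.0, 172.0]]
scene blue [247 185  44  40 487] [264.5 205.9] [[509.0, -15.0, 9.0], [548.0, 43.0, 15.0], [601.0, 117.0, 57.0]]
scene blue [280 187  15  24  38] [286.7 198.4] [[575.0, -59.0, 103.0], [580.0, -31.0, 167.0], [597.0, 12.0, 171.0]]
scene blue [268 218  28  13  96] [284.3 223.9] [[506.0, -59.0, 13.0], [566.0, -55.0, 46.0], [604.0, -30.0, 58.0]]
top red [283 211   5   4  15] [285.1 212.5] [[445.0, -79.0, 119.0], [449.0, -70.0, 128.0], [458.0, -62.0, 138.0]]
top yel [278 195  14  23 120] [284.8 208.6] [[434.0, -99.0, 59.0], [465.0, -75.0, 71.0], [527.0, -48.0, 93.0]]
top blue [242 175  39  28 611] [259.9 188.7] [[510.0, -49.0, 1.0], [567.0, 29.0, 15.0], [608.0, 110.0, 171.0]]
```

```bash
sleep 1
```

```text
(no output)
```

View pics/scene0z.png

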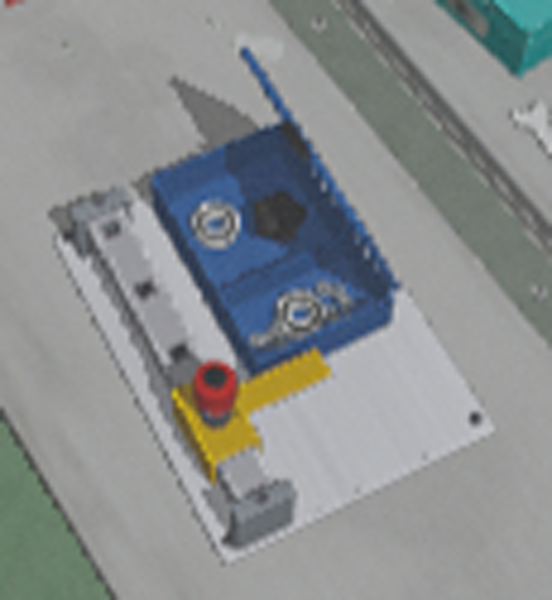

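View pics/top0z.png

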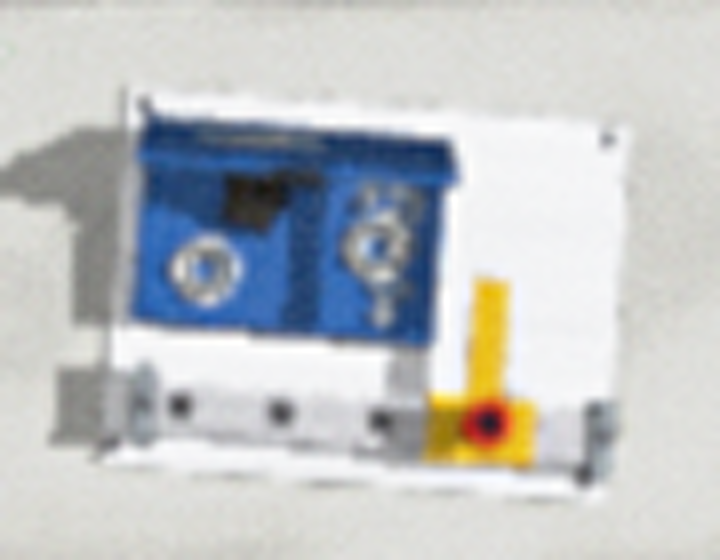

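```bash
python3 - <<'E'
from h import *
Z={'scene':(215,155,4.8,[(110,230),(146,290),(178,352)],(215,377)),'top':(225,160,8,[(180,405),(280,412),(380,420)],(490,423))}
for n,(x0,y0,s,hs,kn) in Z.items():
    c=pickle.load(open(n+'0.pkl','rb'));g=cv2.cvtColor(c['image'],cv2.COLOR_BGR2GRAY).astype(float)
    pts=[]
    for (a,b),h in [(p,63) for p in hs]+[(kn,125)]:
        u,v=(a+.5)/s-.5+x0,(b+.5)/s-.5+y0
        u0,v0=u,v
        for _ in range(5):
            uu,vv=np.meshgrid(np.arange(round(u)-2,round(u)+3),np.arange(round(v)-2,round(v)+3))
            w=g[vv,uu]; w=np.clip(np.percentile(w,60)-w,0,None)*(np.hypot(uu-u,vv-v)<2.3)
            u,v=(uu*w).sum()/w.sum(),(vv*w).sum()/w.sum()
        p=ray(c,u,v,h);print(n,h,(round(u0,1),round(v0,1)),(round(u,2),round(v,2)),p.round(1), 'unref',ray(c,u0,v0,h).round(1));pts.append(p)
    # fit
    L=np.array([[-100,53],[-100,-2],[-100,-57],[-100,-112.]]);W=np.array(pts)[:,:2]
    for sel in ([0,1,2],[0,1,2,3]):
        A=L[sel];B=W[sel];Ac=A-A.mean(0);Bc=B-B.mean(0)
        th=np.arctan2((Ac[:,0]*Bc[:,1]-Ac[:,1]*Bc[:,0]).sum(),(Ac*Bc).sum());R=np.array([[np.cos(th),-np.sin(th)],[np.sin(th),np.cos(th)]])
        t=B.mean(0)-R@A.mean(0);print(n,'yaw',th.round(4),'t',t.round(1),'res',(B-(A@R.T+t)).round(1).tolist())
    P=cloud(c);q=P[(c['range_z']>0)]
    m=(q[:,0]>380)&(q[:,0]<660)&(q[:,1]>-230)&(q[:,1]<180)&(q[:,2]>4)&(q[:,2]<16)
    im=c['image'];white=(im.min(2)>205)
    # board outline
    M=(P[...,0]>400)&(P[...,0]<650)&(P[...,1]>-200)&(P[...,1]<150)&(P[...,2]>6)
    M=cv2.morphologyEx(M.astype(np.uint8),cv2.MORPH_OPEN,np.ones((3,3)))
    pp=P[M>0];r=cv2.minAreaRect(pp[:,:2].astype(np.float32));print(n,'rect',r, np.deg2rad(r[2]))
E
```

```text
scene 63 (237.5, 202.5) (np.float64(237.89), np.float64(202.36)) [466.9  92.3  63. ] unref [465.5  92.4  63. ]
scene 63 (245.0, 215.0) (np.float64(244.72), np.float64(214.78)) [462.1  38.   63. ] unref [462.5  36.7  63. ]
scene 63 (251.7, 227.9) (np.float64(251.95), np.float64(228.19)) [456.8 -17.7  63. ] unref [456.5 -16.5  63. ]
scene 125 (259.4, 233.1) (np.float64(259.22), np.float64(232.92)) [452.8 -70.  125. ] unref [452.9 -70.9 125. ]
scene yaw -0.0918 t [561.7  30.4] res [[-0.1, -0.0], [0.2, 0.5], [-0.1, -0.5]]
scene yaw -0.0872 t [561.8  31.3] res [[0.1, -0.6], [0.0, -0.0], [-0.5, -0.9], [0.4, 1.5]]
scene rect ((532.7192993164062, -4.015380859375), (303.244140625, 215.55966186523438), 84.97074127197266) 1.4830192030561575
top 63 (247.1, 210.2) (np.float64(247.04), np.float64(210.31)) [466.   91.3  63. ] unref [466.5  91.2  63. ]
top 63 (259.6, 211.1) (np.float64(259.62), np.float64(211.2)) [461.6  36.2  63. ] unref [462.2  36.5  63. ]
top 63 (272.1, 212.1) (np.float64(272.58), np.float64(212.38)) [455.8 -20.5  63. ] unref [457.3 -18.2  63. ]
top 125 (285.8, 212.4) (np.float64(285.53), np.float64(212.42)) [451.7 -72.7 125. ] unref [451.6 -73.9 125. ]
top yaw -0.0908 t [560.9  28.6] res [[-0.1, 0.9], [0.4, 0.5], [-0.3, -1.4]]
top yaw -0.0888 t [561.   29.1] res [[-0.1, 0.6], [0.4, 0.3], [-0.5, -1.7], [0.2, 0.9]]
top rect ((531.4605712890625, -14.324661254882812), (280.9972839355469, 215.45321655273438), 85.07797241210938) 1.4848907395122106
```

Both views give the same fixture pose: yaw about -0.088, origin about (561.4, 30). The hole and knob residuals are under 2 mm. Next, shut the lid.

```bash
cat >> h.py <<'E'
TH=-0.0885;T0=np.array([561.4,30.0])
c_,s_=np.cos(TH),np.sin(TH)
def W(x,y,z): return np.array([T0[0]+c_*x-s_*y,T0[1]+s_*x+c_*y,z])
def Lc(p): d=np.asarray(p)[:2]-T0; return np.array([c_*d[0]+s_*d[1],-s_*d[0]+c_*d[1],p[2]])
xl=np.array([c_,s_,0]);yl=np.array([-s_,c_,0])
R=np.column_stack([yl,xl,[0,0,-1.]])
E
python3 - <<'E'
from h import *;from workcell import *
def st(n):
    s=read_state();print(n,round(s['time'],2),Lc(s['eef_pos']).round(1),s['ft_force'].round(1),round(s['finger_gap'],1),s['qpos'].round(2).tolist())
for p in (W(105,0,260),W(100,0,151),W(-40,0,60),W(-100,-112,91),W(-100,-57,105)):
    print(inverse_kinematics(p,R))
clamp();st('clamp')
movep(W(105,0,260),R);st('above')
movel(W(100,0,151));st('behind')
r=92;d=12
for a in (1.3,0.95,0.65,0.4):
    hit=movel(W(58-r*np.cos(a)+4*np.sin(a)+d,0,59+r*np.sin(a)+4*np.cos(a)+1),guard=25);st((a,hit))
    if hit:break
c=camera('scene');cv2.imwrite('pics/s1.png',cv2.resize(c['image'][130:300,190:350],None,fx=3.5,fy=3.5))
E
```

```text
[-0.2114424   0.56925806  0.14594618  1.45406765 -0.0870048   1.12458559
  1.43166222]
[-0.16850306  0.66678119  0.07362584  1.57053904 -0.05781709  0.90640239
  1.40736328]
[-0.17614753  0.61971079 -0.00200791  1.99479127  0.00231838  0.52709271
  1.30251055]
[-0.02466032  0.49479132  0.07033634  2.14722084 -0.06945601  0.50163148
  1.58048139]
[-0.13600905  0.46612454  0.05823034  2.1403393  -0.05120414  0.53638543
  1.44234044]
clamp 0.87 [-356.2  512.5  231.3] [-0.1  0.6 -0.4] 0.1 [-1.23, 0.52, -0.04, 1.6, 0.02, 1.02, -0.11]
above 3.32 [104.9   1.1 260. ] [ 0.3  0.1 -0.1] -0.2 [-0.21, 0.57, 0.15, 1.45, -0.09, 1.12, 1.43]
behind 4.19 [1.006e+02 1.000e-01 1.519e+02] [0.5 0.4 0.4] 0.1 [-0.2, 0.67, 0.13, 1.57, -0.1, 0.91, 1.44]
(1.3, False) 4.68 [ 49.9   0.2 150.8] [ 0.3 -0.8 -0. ] 0.1 [-0.22, 0.6, 0.12, 1.72, -0.09, 0.83, 1.43]
(0.95, False) 5.05 [ 20.4   0.  137.4] [ 0.2  0.3 -0.5] -0.0 [-0.24, 0.57, 0.12, 1.8, -0.09, 0.77, 1.42]
(0.65, False) 5.38 [ -0.2   0.  119. ] [ 0.1  0.7 -0.1] 0.3 [-0.24, 0.57, 0.12, 1.87, -0.1, 0.7, 1.41]
(0.4, False) 5.68 [-12.7  -0.   99.8] [-0.1  1.4  0.7] 0.1 [-0.24, 0.59, 0.11, 1.91, -0.1, 0.65, 1.41]
```

View pics/s1.png

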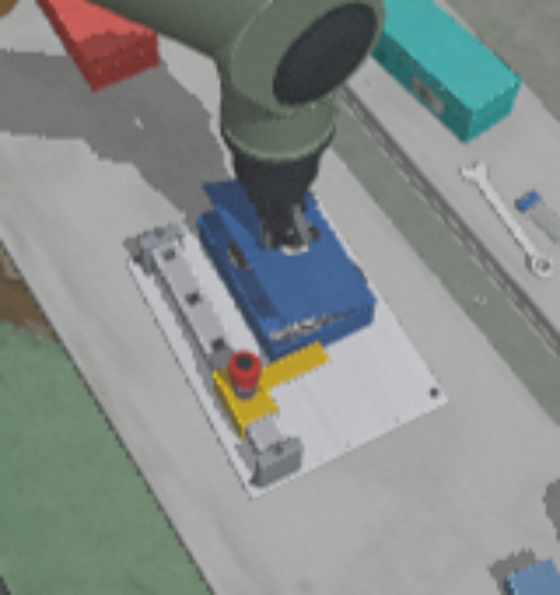

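The lid follows the fingertips and is partly down. Its front edge runs from about (210,190) to (270,325) in the crop. Next I'll press it shut near the front edge.

```bash
python3 - <<'E'
from h import *;from workcell import *
def st(n):
    s=read_state();print(n,round(s['time'],2),Lc(s['eef_pos']).round(1),s['ft_force'].round(1),round(s['finger_gap'],1))
movel(W(-30,0,82),guard=25);st('a')
movel(W(-40,0,69),guard=15);st('b')
h=movel(W(-40,0,55),max_speed=25,guard=12);st(('press',h))
wait(.3);st('held')
movel(W(-40,0,130));st('up')
movel(W(-75,-70,185));st('toside')
open_gripper();st('open')
for n in('scene','top'):
    c=camera(n);pickle.dump(c,open(n+'2.pkl','wb'));cv2.imwrite(f'pics/{n}2.png',cv2.resize(c['image'][150:280,200:340],None,fx=4,fy=4))
E
```

```text
a 6.04 [-29.5   0.1  82.5] [ 1.  -1.2  0.2] -0.2
b 6.3 [-39.7   0.   69.3] [0.3 0.2 0.7] -0.1
('press', True) 6.69 [-39.2   0.1  62.4] [-5.9  0.8 23.9] 0.3
held 6.99 [-39.2   0.1  62.4] [-4.4 -0.1 22.3] -0.0
up 7.6 [-40.2   0.  129.4] [ 0.4 -0.2 -1.4] 0.2
toside 8.39 [-74.9 -69.4 184.6] [ 0.9 -0.5 -0.2] 0.2
open 9.18 [-75. -70. 185.] [-0.6 -0.2  0.3] 85.4
```

View pics/scene2.png

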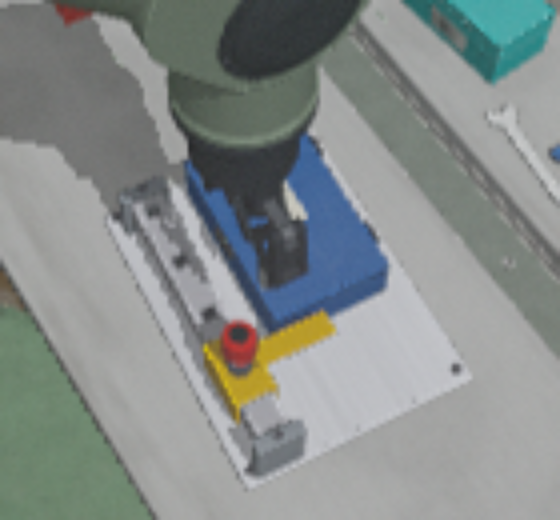

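View pics/top2.png

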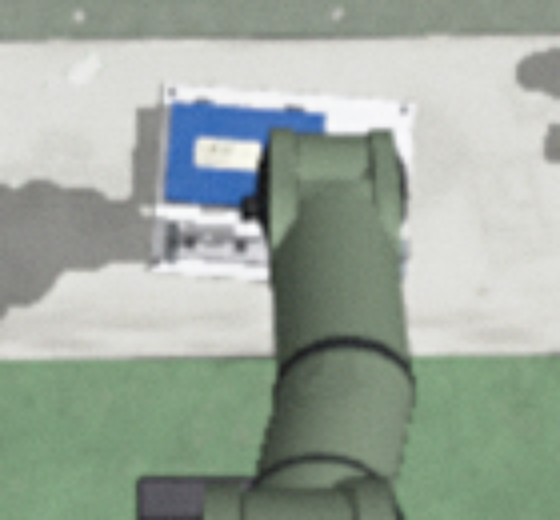

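The lid pressed at z = 62.4 with 22 N on it, so it is shut, and the picture shows it level on the case. The knob is still parked at about (240,345) in the crop. Next I'll grasp it.

```bash
python3 - <<'E'
from h import *;from workcell import *
def st(n):
    s=read_state();print(n,round(s['time'],2),Lc(s['eef_pos']).round(1),s['ft_force'].round(1),s['torque'].round(1),round(s['finger_gap'],1))
print([(Lc(p)).round(1) for p in ([452.8,-70,125],[451.7,-72.7,125])])
movel(W(-100,-111.5,185));st('above')
h=movel(W(-100,-111.5,90),max_speed=100,guard=10);st(('down',h))
if not h:
    clamp();st('clamp');wait(.3);st('held')
    c=camera('scene');pickle.dump(c,open('scene3.pkl','wb'));cv2.imwrite('pics/scene3.png',cv2.resize(c['image'][190:270,215:315],None,fx=7,fy=7))
E
```

```text
[array([ -99.3, -109.2,  125. ]), array([-100.2, -112. ,  125. ])]
above 9.75 [-100.  -111.7  185.2] [ 0.1  1.2 -0. ] [ 0. -0. -0.] 85.0
('down', False) 10.85 [ -99.7 -111.4   90.4] [0.6 0.9 0.1] [-0.   0.   0.1] 85.3
clamp 11.42 [ -99.9 -111.5   90.3] [-1.3  1.2  6.9] [ 0.1  0.4 -0. ] 26.9
held 11.72 [ -99.9 -111.5   90.3] [-1.2  0.   8.6] [0.1 0.3 0. ] 26.7
```

View pics/scene3.png

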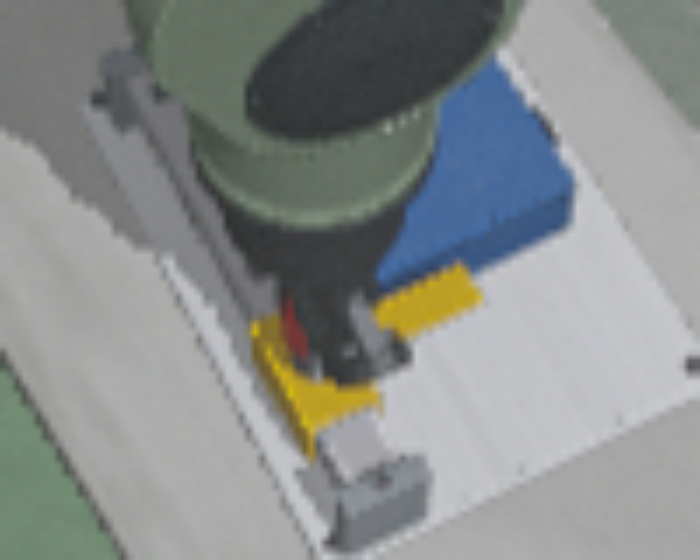

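The fingers hold the knob, with a 26.7 mm gap and the red showing between the pads. Next I'll lift.

```bash
python3 - <<'E'
from h import *;from workcell import *
def st(n):
    s=read_state();print(n,round(s['time'],2),Lc(s['eef_pos']).round(1),s['ft_force'].round(1),s['torque'].round(1),round(s['finger_gap'],1))
x0,y0,z0=-99.9,-111.5,90.3
for dz in (3,7,11,14.5):
    movel(W(x0,y0,z0+dz),max_speed=25);st(dz)
c=camera('scene');pickle.dump(c,open('scene4.pkl','wb'));cv2.imwrite('pics/scene4.png',cv2.resize(c['image'][190:270,215:315],None,fx=7,fy=7))
E
```

```text
3 12.05 [-100.  -111.5   93.3] [ 0.8 -0.1 -5.1] [ 0.  -0.2  0. ] 26.1
7 12.36 [ -99.9 -111.5   97.4] [ 0.7 -0.1 -6.8] [ 0.1 -0.2  0.1] 26.8
11 12.67 [ -99.9 -111.5  101.4] [ 0.3  1.2 -7.7] [ 0.2 -0.2 -0.1] 26.6
14.5 12.96 [-100.  -111.5  104.9] [ 0.2  0.8 -6.7] [ 0.2 -0.2  0. ] 26.5
```

View pics/scene4.png

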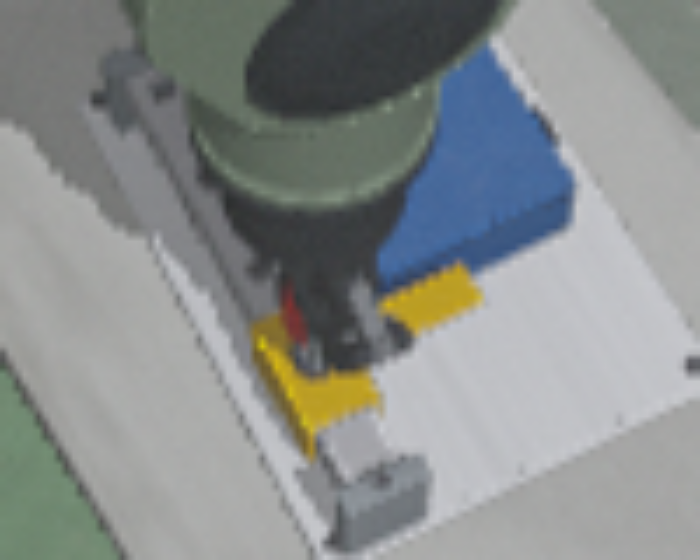

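The spring force of about 7 N fits a lift of roughly 14 mm, so the knob came up with the grip. Next I'll slide.

```bash
python3 - <<'E'
from h import *;from workcell import *
def st(n):
    s=read_state();f=s['ft_force'];print(n,round(s['time'],2),Lc(s['eef_pos']).round(1),'fl',[round(float(f@xl),1),round(float(f@yl),1),round(float(f[2]),1)],s['torque'].round(1),round(s['finger_gap'],1))
x0=-99.9;y=-111.5+55
h=movel(W(x0,-100,104.8),max_speed=40,guard=12);st(('s',h))
if not h: h=movel(W(x0,y,104.8),max_speed=50,guard=12);st(('s2',h))
if not h:
    for z in (99,96.5,93.5):
        h=movel(W(x0,y,z),max_speed=20,guard=9);st((z,h))
        if h:break
E
```

```text
('s', False) 13.44 [-100.   -99.5  104.7] fl [0.6, 0.7, -8.3] [ 0.3 -0.1 -0. ] 26.9
('s2', False) 14.46 [-100.   -56.5  104.8] fl [-0.9, 1.1, -8.2] [ 0.4  0.2 -0.1] 26.7
(99, False) 14.9 [-100.   -56.6   98.9] fl [-2.0, 0.5, -7.5] [0.3 0.4 0. ] 26.3
(96.5, False) 15.18 [-99.9 -56.6  96.4] fl [-3.1, -0.6, -6.0] [ 0.1  0.5 -0. ] 26.6
(93.5, False) 15.47 [-99.9 -56.6  93.4] fl [-2.1, -0.0, -5.8] [0.  0.5 0. ] 26.7
```

The pin has entered the hole: it is well below 10 mm and the spring force is still falling. I'll lower it the rest of the way until it seats.

```bash
python3 - <<'E'
from h import *;from workcell import *
def st(n):
    s=read_state();f=s['ft_force'];print(n,round(s['time'],2),Lc(s['eef_pos']).round(1),'fl',[round(float(f@xl),1),round(float(f@yl),1),round(float(f[2]),1)],round(s['finger_gap'],1))
x0=-99.9;y=-56.5
movel(W(x0,y,91),max_speed=15);st(91)
h=movel(W(x0,y,87),max_speed=12,guard=9);st(('home',h))
wait(.5);st('held')
for n in('scene','top'):
    c=camera(n);pickle.dump(c,open(n+'5.pkl','wb'));cv2.imwrite(f'pics/{n}5.png',cv2.resize(c['image'][190:270,215:315] if n=='scene' else c['image'],None,fx=7 if n=='scene' else 1.5,fy=7 if n=='scene' else 1.5))
E
```

```text
91 15.79 [-99.9 -56.6  90.9] fl [-2.9, -1.3, -5.6] 26.4
('home', True) 16.02 [-100.   -56.6   90.3] fl [-2.7, 0.3, 12.3] 26.5
held 16.52 [-99.9 -56.6  90.3] fl [-2.5, -0.2, 11.6] 26.5
```

View pics/scene5.png

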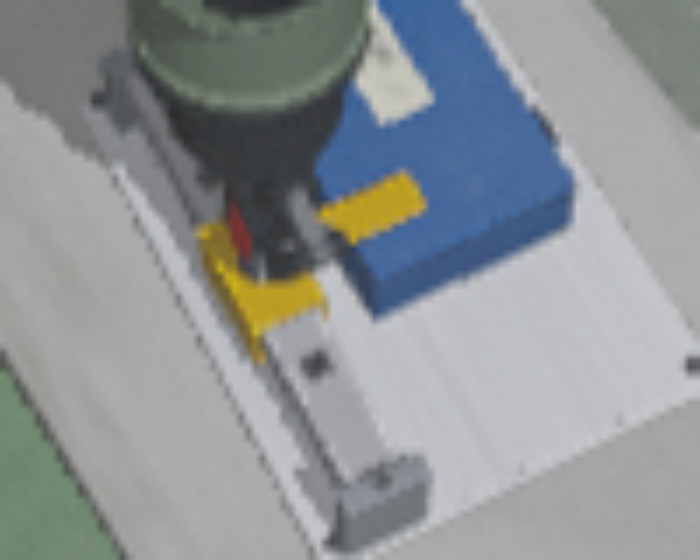

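View pics/top5.png

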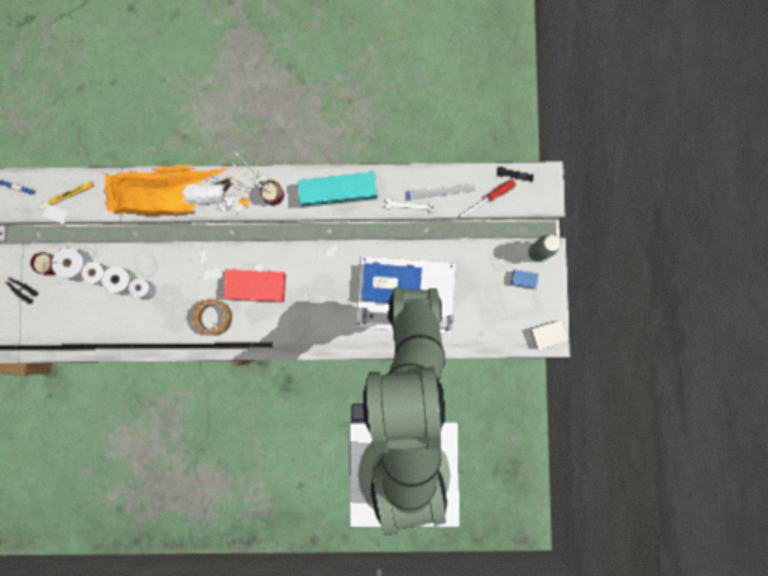

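The pin seated at TCP z = 90.3, the same as at the parked hole, with a firm 12 N stop. The parked hole is now open at (318,362) in the scene crop. The finger lies over the shut lid at (375,205), and the four loose items look unmoved.

```bash
python3 - <<'E'
from workcell import *
print(finish_job());
E
```

```text
the job is handed in; nothing more can be done
None
```

I shut the lid, moved the sleeve one hole along, and handed the job in at about 16.5 s, with the gripper still holding the knob and the pin home.

- **Lid:** I swung it down from behind and pressed it near the front edge. It stopped at z = 62.4 mm with 22 N on it (nominal top 63 mm), and the pictures afterwards show it level.
- **Sleeve:** I lifted the knob 14.5 mm, which gave a spring force of about 7–8 N as expected. I then slid the sleeve 55 mm and lowered the pin.
- **Pin:** It stopped firmly at the same tool height as in the parked hole (90.3 mm), with about 12 N downward on it.
- **Last pictures:** The finger reaches over the shut lid, the parked hole is open, and the four loose items look where they were. I judged the items by eye and did not measure them.

None of the checks failed. The two cameras disagreed by about 3 mm on where the knob sat along the rail; I used a position between them, and the pin seated with no noticeable side force along the rail.

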